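Level the griddle with its foot screw and keep it pressed home

ROBOT

A 6-joint arm with a two-finger parallel gripper is mounted at the origin on a cart in front of the work surface, level with it; the furniture and walls round the work are solid. World frame = base frame: x ahead of the robot, y to its left, z up, the work surface at z = 0. Lengths are in mm, angles in rad, forces in N, time in s.
With the tool pointing down it reaches from about 275 to 1000 mm from the base axis. Payload 8.4 kg.
Tool frame: the origin (TCP) lies at the very end of the fingers, on their centre line; the grasp point (between the pads) lies 19 mm behind it (r.tcp_to_grasp is the distance from the TCP to the grasp point, in mm); z points along the fingers, y is the line along which they close (so a half turn about z gives the same grasp; the last joint's range is limited). The gripper opens to 85 mm and grips with 20 to 120 N. Pads are 22 mm wide; open, the fingers measure 114 mm over their backs; the gripper's body (76 mm by 85 mm) begins 54 mm behind the grasp point. The pads swing forward as they close: fully open they stand 13 mm farther back than shut.
Start: joints at [1.342, 0.353, 1.633, -0, 1.155, -0.002], TCP at [140.536, 608.997, 231.281] pointing down, gripper open.
Joint ranges: [-2.63, 2.63], [-0.92, 2.1], [0.06, 2.66], [-1.3, 4.44], [0, 2.69], [-3.02, 3.02]. Speed limits (rad/s): [2.22, 2.22, 2.79, 3.14, 3.14, 3.14].

INTERFACE

Orientations are given as [roll, pitch, yaw] about the fixed x, y, z axes, in that order (R = Rz(yaw) Ry(pitch) Rx(roll)).
In Python, from rig import r gives the robot as it stands. The module is installed in compiled form; this text tells all that it offers.
- The arm moves only by the tool play_rows, never from a script. Its argument "rows" is a list of rows, each an object with "dp": the shift along the tool's x, y, z in units of 40 mm (1.0 is 40 mm), a list of three; "turn": the turn, a rotation vector about the tool's x, y, z in units of 6 degrees (1.0 is 6 degrees), a list of three; "fingers": the closure, from 0 (fully open) to 1 (shut). In form: [{"dp": [tx, ty, tz], "turn": [wx, wy, wz], "fingers": fingers}, ...]. A call has 1 to 5 rows; each row shifts and turns the commanded pose from where the row before left it, along the tool's axes as they then stand; what a row does not reach is not made up. A row lasts 1/12 s, in which the tool goes at most 41.7 mm and 7.16 degrees, less where a joint would pass 70% of its speed; a pose out of reach is approached as far as the arm can. A call is refused whole if a number of a shift passes 1 or a number of a turn 1, either way. A call with a gripper value outside its range is refused whole. The fingers move at their own pace and stop on an object; "force" is the grip in N (left out, the last holds). Time passes only in rows, so rows that do not move let the fingers close. It gives the time, the measured TCP pose, the force, the opening and the grip force at its end, in the units of the state.
- r.sense(): the state, without advancing time (a new reading comes with each control period).
- r.grab_frame(name): name is "side" or "top"; returns a dict with "pixels" (384x512x3 uint8, red, green, blue), "fx", "fy", "cx", "cy" (pixels), "dist" ([k1, k2, p1, p2, k3] as OpenCV has them; the pictures are not rectified), "pose" (4x4, takes a point from camera to world coordinates). Camera axes: x right, y down, z forward; pixel columns grow to the right and rows downward; lengths in mm; the calibration is good to about 2 mm. A picture is of the moment at which its call begins. There is no depth.
- r.sign_off(): hands the job in; it is judged then, once.
The state is a dict: "clock": time; "qpos": joint angles; "qvel": joint speeds; "joint_efforts": joint torques, N m; "eef_pos": TCP position; "tcp_rot": TCP orientation; "contact_force": force on the tool from outside, world axes, zero at the start; "wrist_torque": the same for the moment, N m; "opening": opening from 0.0 (shut) to 1.0 (fully open); "grasp_force": force on a finger pad.
Only numpy, scipy, OpenCV 4.12 (cv2) and the standard library are available. Lean on these libraries where they do the work, as an engineer would, in place of code of your own. Each camera call takes 0.05 s, during which the arm holds its last target. There are 200 camera calls.

TASK

Level the griddle that stands on the range: take hold of the winged foot knob from above, push the sprung front of the griddle down until you feel the levelling foot stand on its seat, and turn the knob, still pressing firmly but without forcing it, until the bubble lies in the middle of the vial, between the two lines. Finish while you are still gripping the knob and pressing the foot on its seat with the bubble centred: do not let go. Leave the other things on the range where they are.

Things in the scene. Friction and masses are not known exactly. Their poses are not given: they have to be found in the camera images.
- knob_wing (a point): Centre of the foot knob's wing: an upright black bar 46 mm long (point x axis), 14 mm thick (y axis), 32 mm tall (z, up), on a round black flange 56 mm across whose upper face lies 15 mm below this point. The only knob on the griddle, on the plate's front edge (robot's side), centre some 82 mm above the range when the front is up. Grip it across the 14 mm and press down, fingertips on the flange.
- knob: The foot knob, wing and flange in one; origin on its axis, 25 mm below the wing's centre. Clockwise seen from above it screws the foot out by 6 mm per rad: the pressed front, knob included, rises as much and the bubble moves frontward 24 mm per rad. The foot starts too far in, so the pressed front is too low; 0.6 to 1.5 rad clockwise are needed. Stiff (0.2 N m and more), stays where left.
- griddle: The dark steel griddle plate, 215 x 170 x 6 mm, low-rimmed, hinged to its fixed stand at the far end. Origin on the hinge line, 45 mm above the range; x from front to far end, z up. The knob's axis is 175 mm in front of the hinge, 40 mm right of the middle. A spring lifts the front some 4 mm above level; 4 to 7 N at the knob press it down 7 to 11 mm, where the foot meets its seat, a firm stop.
- foot: The levelling foot, a steel stud 18 mm across on the knob's axis, hidden under the plate. It moves in and out but does not turn.
- seat: The round rubber seat, 38 mm across, on the stand under the foot; its upper face lies 34 mm above the range. Foot and seat give by about 0.13 mm per newton.
- vial_middle (a point): Middle of the spirit-level vial on the left edge of the plate: a green strip 104 mm long in an aluminium cradle along the griddle's x axis (the point has the plate's axes), with a thin black line across it 13.5 mm either side of the middle.
- bubble (a joint): Place of the white bubble (15 mm long) along the vial, in m: 0 in the middle, positive toward the far (hinge) end, at most 0.045 either way. It rises to the higher end, 0.7 m per rad of the plate's tilt, and takes about 0.3 s to follow. Front too high (as at the start, unpressed): negative; front too low: positive.
- tin: The bean tin, 75 mm across, 58 mm tall, right of the griddle; origin under its middle. A bystander.
- mug: The blue mug, 97 mm tall, on the left front coil; origin under its middle. A bystander.
- lemon: The lemon, 71 mm long, left of the griddle; origin under its middle. A bystander.
- pepper: The pepper jar with black lid, 41 mm across, 105 mm tall, behind the griddle; origin under its middle. A bystander.
- teaspoon: The teaspoon, 138 mm long, lying near the front edge; origin under its middle. A bystander.

How it is judged (in metres and radians):
On the way, in this order (a step that is already met when the one before it is completed fails the run):
1. the front is pressed down until the foot stands on its seat, with the knob gripped (contact force between foot and seat above 1 N and contact force between the fingers and knob above 3 N and value of joint bubble above 0.008 m), for 0.2 s.
2. pressed on its seat, the griddle has been levelled: the bubble rests between the lines (contact force between foot and seat above 1 N and value of joint bubble between -0.006 and 0.006 m), for 0.5 s.
At the end, for the whole second after the job is handed in: The fingers still hold the knob (more than 3 N), the foot is still pressed on its seat with more than 1 N, and the bubble stays between the lines (its middle within 6 mm of the vial's middle), all through the last second (all of step 2 and contact force between the fingers and knob above 3 N); the arm keeps its last pose, push and grip.
It fails at once if the foot is forced on its seat with more than 40 N (contact force between foot and seat above 40 N).
It fails at once if a bystander (tin, mug, lemon, pepper jar, teaspoon) is displaced by more than 3 cm (distance of any of tin, mug, lemon, pepper, teaspoon from where it was at the start of the episode above 0.03 m).
It also fails if it takes over 45 s, if anything falls off the work surface, if the arm or the gripper's body presses on something with over 40 N, if the wrist force passes 120 N, or if a joint passes its speed limit or range.

## Working session

There is one attempt and no reset: what is moved stays moved. The work goes in short steps, Python scripts to look and compute and a tool call to move; the robot and the scene stay as the last step left them, time stands still between calls to the robot, and variables do not carry over. Pictures are saved under pics/ and viewed, at most 10 in all, crops included, and the job is handed in when it is done.

Besides the shell and the picture viewer there is one more tool, called after "Request:" as name(argument=value, ...) on one line, values as JSON. play_rows: Moves the arm, as the interface text tells. Its arguments: {"type":"object","properties":{"rows":{"type":"array"},"force":{"type":"number"}},"required":["rows"]}

```bash
mkdir -p pics
cat > h.py <<'E'
import numpy as np, cv2
from rig import r
def grab(n,f=None):
    d=r.grab_frame(n)
    if f: cv2.imwrite('pics/'+f,d['pixels'][:,:,::-1])
    np.savez('/tmp/'+n+'.npz',**{k:np.array(v) for k,v in d.items()})
    return d
def ray(d,uv):
    K=np.array([[d['fx'],0,d['cx']],[0,d['fy'],d['cy']],[0,0,1.]])
    p=cv2.undistortPoints(np.array([[uv]],float),K,np.array(d['dist'],float))[0,0]
    P=np.array(d['pose']); v=P[:3,:3]@[p[0],p[1],1]; return P[:3,3],v
def onz(d,uv,z):
    o,v=ray(d,uv); return o+v*(z-o[2])/v[2]
def proj(d,X):
    K=np.array([[d['fx'],0,d['cx']],[0,d['fy'],d['cy']],[0,0,1.]])
    P=np.linalg.inv(np.array(d['pose'])); 
    return cv2.projectPoints(np.array([X],float),cv2.Rodrigues(P[:3,:3])[0],P[:3,3],K,np.array(d['dist'],float))[0].ravel()
E
python3 - <<'E'
from h import *
for n in('top','side'):
    d=grab(n,n+'0.png'); print(n,np.round(d['pose'],3).tolist(),d['fx'])
s=r.sense(); print(s)
a=[cv2.imread(f'pics/{n}0.png') for n in('top','side')]
E
```

```text
top [[-0.009, -0.984, 0.18, 339.303], [-1.0, 0.011, 0.009, 48.051], [-0.01, -0.18, -0.984, 1112.287], [0.0, 0.0, 0.0, 1.0]] 486.6276659423195
side [[-0.948, -0.179, 0.264, 307.071], [-0.318, 0.563, -0.763, 689.521], [-0.012, -0.807, -0.59, 579.722], [0.0, 0.0, 0.0, 1.0]] 397.75551347361005
{'clock': 0.1, 'qpos': array([ 1.34158342e+00,  3.53580163e-01,  1.63401414e+00,  4.64325631e-06,
        1.15516793e+00, -2.38099998e-03]), 'qvel': array([-6.94993972e-06, -1.77371888e-03, -3.11271129e-03,  1.12828143e-03,
       -7.62769376e-05, -9.49461890e-04]), 'joint_efforts': array([-2.04553389e-04, -6.06363559e+01, -3.42821324e+01,  6.73418825e-06,
        3.96441494e-03, -3.09162871e-06]), 'eef_pos': array([140.45587521, 608.61370435, 230.65546901]), 'tcp_rot': array([-3.14042309e+00, -7.03049800e-06,  2.91475886e+00]), 'contact_force': array([-0.11484184,  0.01688418, -0.10251761]), 'wrist_torque': array([ 0.03876742, -0.03166802,  0.00409924]), 'grasp_force': 0.0, 'opening': 1.0010814149844975}
```

View pics/top0.png

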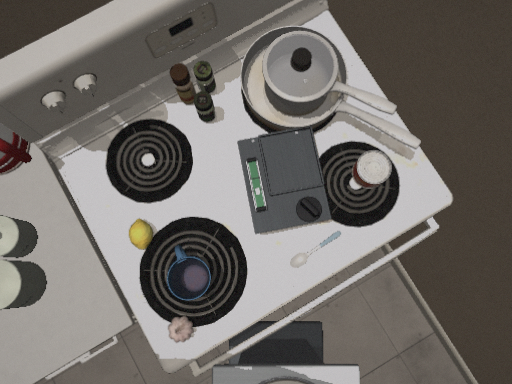

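View pics/side0.png

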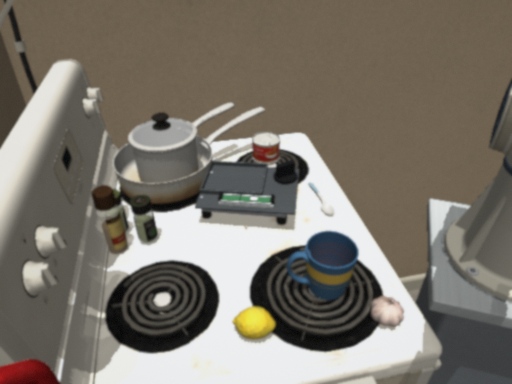

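The top view shows the knob at about (309,209) and the vial from (249,160) to (262,210). In the side view the knob is at about (287,172). I'll enlarge the crops.

Run:
```python
from h import *
t=cv2.imread('pics/top0.png')[120:245,225:345]; s=cv2.imread('pics/side0.png')[130:230,190:320]
a=cv2.resize(t,(400,416),interpolation=cv2.INTER_CUBIC); b=cv2.resize(s,(400,416),interpolation=cv2.INTER_CUBIC)
c=np.hstack([a,b]); c=np.clip(c.astype(float)*1.6+10,0,255).astype(np.uint8)
cv2.imwrite('pics/crop0.png',c)
d=dict(np.load('/tmp/top.npz')); e=dict(np.load('/tmp/side.npz'))
print(onz(d,(309,209),82), onz(d,(249,160),70),onz(d,(262,210),70))
print(onz(d,(238,159),55),onz(d,(252,234),55),onz(d,(330,215),55))
o1,v1=ray(d,(309,208));o2,v2=ray(e,(287,172));A=np.c_[v1,-v2];k=np.linalg.lstsq(A,o2-o1,rcond=None)[0];print(o1+k[0]*v1,o2+k[1]*v2)
```

```text
[481.57574211 -54.31137997  82.        ] [593.32759136  73.28872944  70.        ] [482.07664632  45.88332447  70.        ]
[599.55416834  98.21316087  55.        ] [431.83533464  68.13148008  55.        ] [ 471.65930496 -102.31820608   55.        ]
[485.10956532 -55.35370531  72.13331012] [479.45550972 -56.17625528  71.42251102]
```

View pics/crop0.png

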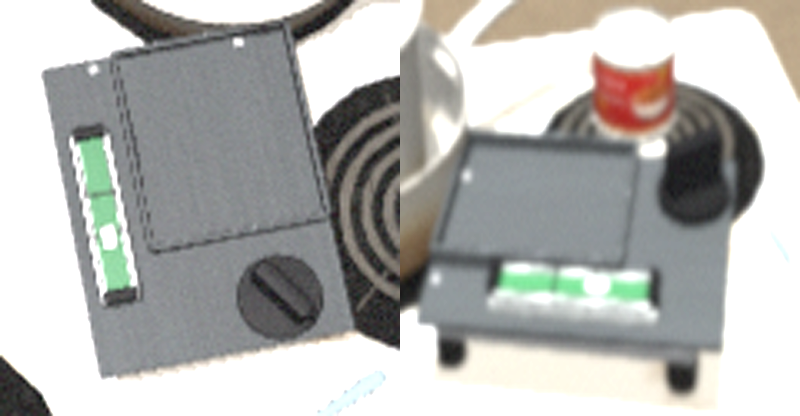

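The top crop puts the flange centre at full-frame pixel (309,209), so the knob is near (483,-55). The wing lies at a world yaw of about 0.8, and the bubble is on the front side of the vial. I'm moving above the knob, translating first.

Request:
play_rows(rows=[{"dp":[-0.3,-0.35,0],"turn":[0,0,0],"fingers":0},{"dp":[-0.6,-0.71,0],"turn":[0,0,0],"fingers":0},{"dp":[-0.6,-0.71,0],"turn":[0,0,0],"fingers":0},{"dp":[-0.6,-0.71,0],"turn":[0,0,0],"fingers":0},{"dp":[-0.6,-0.71,0],"turn":[0,0,0],"fingers":0}])

```text
clock: 0.52
eef_pos: [217.3, 458.6, 230.8]
tcp_rot: [-3.141, -0.0, 2.915]
contact_force: [0.2, 0.2, -0.3]
opening: 0.997
grasp_force: 0.0
```

Request:
play_rows(rows=[{"dp":[-0.6,-0.71,0],"turn":[0,0,0],"fingers":0},{"dp":[-0.6,-0.71,0],"turn":[0,0,0],"fingers":0},{"dp":[-0.6,-0.71,0],"turn":[0,0,0],"fingers":0},{"dp":[-0.6,-0.71,0],"turn":[0,0,0],"fingers":0},{"dp":[-0.6,-0.71,0],"turn":[0,0,0],"fingers":0}])

```text
clock: 0.93
eef_pos: [302.3, 293.3, 231.2]
tcp_rot: [-3.141, -0.0, 2.915]
contact_force: [0.5, -0.2, -0.4]
opening: 1.0
grasp_force: 0.0
```

Run:
```python
from h import *
d=dict(np.load('/tmp/top.npz'))
g=cv2.cvtColor(d['pixels'],cv2.COLOR_RGB2GRAY)
print(g[192:226,294:326:1])
```

```text
[[ 85  84  83 ...  82  84  52]
 [ 82  82  82 ...  83  83  68]
 [ 84  84  80 ...  81  80  79]
 ...
 [ 83  81  80 ... 187 192 192]
 [ 84  85  79 ... 191 193 195]
 [ 78  86  84 ... 196 196 197]]
```

Request:
play_rows(rows=[{"dp":[-0.6,-0.71,0],"turn":[0,0,0],"fingers":0},{"dp":[-0.6,-0.71,0],"turn":[0,0,0],"fingers":0},{"dp":[-0.6,-0.71,0],"turn":[0,0,0],"fingers":0},{"dp":[-0.6,-0.71,0],"turn":[0,0,0],"fingers":0},{"dp":[-0.6,-0.71,0],"turn":[0,0,0],"fingers":0}])

```text
clock: 1.35
eef_pos: [387.3, 127.9, 231.3]
tcp_rot: [3.141, 0.0, 2.915]
contact_force: [1.3, 1.6, -0.0]
opening: 1.002
grasp_force: 0.0
```

Request:
play_rows(rows=[{"dp":[-0.6,-0.71,0],"turn":[0,0,1],"fingers":0},{"dp":[0,0,0],"turn":[0,0,1],"fingers":0},{"dp":[0,0,0],"turn":[0,0,1],"fingers":0},{"dp":[0,0,0],"turn":[0,0,1],"fingers":0},{"dp":[0,0,0],"turn":[0,0,1],"fingers":0}])

```text
clock: 1.77
eef_pos: [404.0, 96.1, 231.1]
tcp_rot: [-3.141, -0.0, 2.385]
contact_force: [-0.1, 0.1, 1.0]
opening: 0.998
grasp_force: 0.0
```

Request:
play_rows(rows=[{"dp":[0,0,0],"turn":[0,0,1],"fingers":0},{"dp":[0,0,0],"turn":[0,0,1],"fingers":0},{"dp":[0,0,0],"turn":[0,0,1],"fingers":0},{"dp":[0,0,0],"turn":[0,0,1],"fingers":0},{"dp":[0,0,0],"turn":[0,0,1],"fingers":0}])

```text
clock: 2.18
eef_pos: [403.8, 96.5, 231.1]
tcp_rot: [-3.141, -0.0, 1.862]
contact_force: [-1.1, 0.5, 0.4]
opening: 1.003
grasp_force: 0.0
```

Request:
play_rows(rows=[{"dp":[0,0,0],"turn":[0,0,1],"fingers":0},{"dp":[0,0,0],"turn":[0,0,1],"fingers":0},{"dp":[0,0,0],"turn":[0,0,1],"fingers":0},{"dp":[0,0,0],"turn":[0,0,1],"fingers":0},{"dp":[0,0,0],"turn":[0,0,1],"fingers":0}])

```text
clock: 2.6
eef_pos: [403.8, 96.6, 231.1]
tcp_rot: [-3.141, 0.0, 1.339]
contact_force: [-0.0, -1.0, 0.2]
opening: 0.998
grasp_force: 0.0
```

Request:
play_rows(rows=[{"dp":[0,0,0],"turn":[0,0,1],"fingers":0},{"dp":[0,0,0],"turn":[0,0,1],"fingers":0},{"dp":[0,0,0],"turn":[0,0,1],"fingers":0},{"dp":[0,0,0],"turn":[0,0,1],"fingers":0},{"dp":[0,0,0],"turn":[0,0,1],"fingers":0}])

```text
clock: 3.02
eef_pos: [403.8, 96.5, 231.1]
tcp_rot: [-3.141, 0.0, 0.815]
contact_force: [-0.0, -0.0, -0.9]
opening: 0.999
grasp_force: 0.0
```

Run:
```python
from h import *
d=dict(np.load('/tmp/top.npz'))
g=cv2.cvtColor(d['pixels'],cv2.COLOR_RGB2GRAY)
for row in g[192:226,294:326]: print(' '.join('%2d'%min(x,99) for x in row))
```

```text
85 84 83 81 81 83 83 83 80 82 78 82 84 85 84 79 84 83 81 80 81 81 82 81 80 83 84 80 79 82 84 52
82 82 82 82 81 85 79 83 82 82 81 81 83 84 79 82 82 77 83 80 79 81 80 82 83 83 83 82 80 83 83 68
84 84 80 80 83 85 83 80 84 83 82 81 80 81 82 82 85 82 79 82 83 80 82 82 82 84 81 83 77 81 80 79
82 83 84 82 81 81 83 80 82 81 82 81 79 77 78 83 86 82 82 79 82 81 83 79 82 79 85 82 84 83 86 83
82 83 82 83 81 82 81 80 81 81 72 74 70 60 58 71 73 73 70 73 84 77 79 79 82 81 84 82 80 79 84 81
84 84 83 83 83 87 81 81 71 72 51 53 42 40 44 41 42 36 44 57 69 70 79 82 80 80 81 83 80 80 82 86
85 79 85 82 82 83 78 66 52 33 28 36 39 45 44 39 45 39 45 40 40 46 70 80 82 81 82 85 82 78 80 82
83 84 83 82 83 70 59 42 30 45 44 36 32 37 40 42 42 45 43 48 45 43 44 70 78 83 83 81 84 80 83 82
82 87 81 79 74 49 43 36 40 52 45 45 40 31 29 43 46 42 47 40 44 43 45 43 68 81 82 83 80 81 81 83
80 83 82 83 58 42 35 31 54 50 50 45 36 43 30 34 38 40 43 43 42 42 41 44 37 72 85 83 84 84 80 79
78 84 85 77 47 49 25 17 42 51 51 48 43 43 41 33 33 43 44 40 45 43 42 38 43 50 78 83 83 85 80 82
81 84 81 51 49 44 27 19 23 36 52 54 53 46 42
[... 1463 characters left out ...]
5 34 57 80 77 82 82 83 79 81
81 79 82 80 84 81 66 52 42 43 52 48 51 52 49 53 48 50 47 50 46 41 55 59 79 78 81 80 79 82 80 81
83 83 81 85 84 85 80 77 65 56 42 44 44 46 49 46 42 44 45 42 52 57 81 82 79 78 76 77 71 77 84 91
80 81 79 80 80 83 81 81 81 82 62 49 54 51 49 47 51 53 50 54 74 81 81 79 81 88 84 88 84 91 99 99
82 82 84 83 80 84 82 82 84 80 82 83 82 69 67 56 66 79 78 86 96 99 99 99 99 99 99 99 99 99 99 99
83 81 80 82 84 85 79 82 81 78 77 81 81 78 99 98 99 99 99 99 99 99 99 99 99 99 99 99 99 99 99 99
84 85 79 81 77 78 81 80 77 99 97 98 99 99 99 99 99 99 99 99 99 99 99 99 99 99 99 99 99 99 99 99
78 86 84 88 98 99 97 99 99 99 99 99 99 99 99 99 99 99 99 99 99 99 99 99 99 99 99 99 99 99 99 99
```

Run:
```python
from h import *
d=dict(np.load('/tmp/top.npz'))
c=onz(d,(308.8,209.2),67); print(c, proj(d,[c[0],c[1],98]))
a=onz(d,(304,200.2),98);b=onz(d,(314,210.2),98); print(a,b,np.arctan2(*(a-b)[1::-1]))
T=np.array([c[0],c[1]])
s=r.sense();p=s['eef_pos'];y=s['tcp_rot'][2];D=T-p[:2]
n=np.array([-np.sin(.78),np.cos(.78)]);print('offset of flange centre from wing line',n@(c-a)[:2])
print(p,y,D,(D@[np.cos(y),np.sin(y)]),D@[np.sin(y),-np.cos(y)])
```

```text
[483.21515888 -55.35748231  67.        ] [310.20465725 207.17089631]
[498.16242844 -42.74306192  98.        ] [476.72459965 -63.11581103  98.        ] 0.7599297428410449
offset of flange centre from wing line 1.5443448233630954
[403.82073202  96.54165172 231.05954356] 0.8152232452680939 [  79.39442686 -151.89913404] -56.12291568778322 161.94764670437107
```

Request:
play_rows(rows=[{"dp":[-0.28,0.81,0],"turn":[0,0,0],"fingers":0},{"dp":[-0.28,0.81,0],"turn":[0,0,0],"fingers":0},{"dp":[-0.28,0.81,0],"turn":[0,0,0],"fingers":0},{"dp":[-0.28,0.81,0],"turn":[0,0,0],"fingers":0},{"dp":[-0.28,0.81,0],"turn":[0,0,0.43],"fingers":0}])

```text
clock: 3.43
eef_pos: [484.7, -56.4, 231.2]
tcp_rot: [-3.141, 0.0, 0.776]
contact_force: [0.8, -1.3, 0.3]
opening: 0.999
grasp_force: 0.0
```

Request:
play_rows(rows=[{"dp":[0,0,0.8],"turn":[0,0,0],"fingers":0},{"dp":[0,0,0.8],"turn":[0,0,0],"fingers":0},{"dp":[0,0,0.7],"turn":[0,0,0],"fingers":0},{"dp":[0,0,0.5],"turn":[0,0,0],"fingers":0},{"dp":[0,0,0],"turn":[0,0,0],"fingers":0}])

```text
clock: 3.85
eef_pos: [481.3, -54.6, 115.5]
tcp_rot: [-3.136, 0.004, 0.775]
contact_force: [-2.3, 0.7, -0.8]
opening: 1.004
grasp_force: 0.0
```

Run:
```python
from h import *
s=r.sense();print(s['eef_pos'],s['tcp_rot'])
a=grab('top');b=grab('side')
A=cv2.resize(a['pixels'][140:250,230:340],(400,400),interpolation=2);B=cv2.resize(b['pixels'][100:220,190:310],(400,400),interpolation=2)
cv2.imwrite('pics/above.png',np.hstack([A,B])[:,:,::-1])
```

```text
[481.33404023 -54.60094426 115.51515645] [-3.13607626  0.00445082  0.77503609]
```

View pics/above.png

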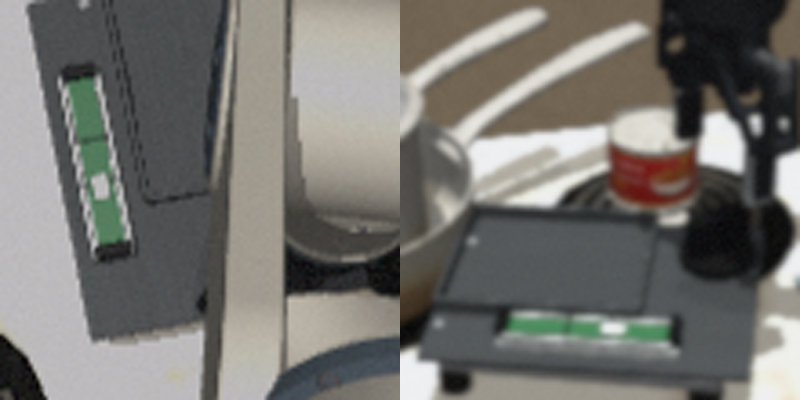

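The picture shows the fingers straddling the knob, with the finger on the tin side above the tin. The bubble (crop 98,186) sits on the front side of the vial's middle (96,161). I'm descending next.

Request:
play_rows(rows=[{"dp":[0,0,0],"turn":[0,0,0],"fingers":0},{"dp":[0,0,0.4],"turn":[0,0,0],"fingers":0},{"dp":[0,0,0.4],"turn":[0,0,0],"fingers":0},{"dp":[0,0,0.2],"turn":[0,0,0],"fingers":0},{"dp":[0,0,0],"turn":[0,0,0],"fingers":0}])

```text
clock: 4.37
eef_pos: [484.2, -54.7, 79.2]
tcp_rot: [-3.141, 0.0, 0.776]
contact_force: [0.2, -1.0, 0.3]
opening: 1.001
grasp_force: 0.0
```

Request:
play_rows(rows=[{"dp":[0,0,0],"turn":[0,0,0],"fingers":0},{"dp":[0,0,0],"turn":[0,0,0],"fingers":0}])

```text
clock: 4.53
eef_pos: [485.2, -54.9, 80.4]
tcp_rot: [3.14, -0.001, 0.775]
contact_force: [1.0, 0.4, 0.8]
opening: 1.002
grasp_force: 0.0
```

Request:
play_rows(rows=[{"dp":[-0.04,0,0.2],"turn":[0,0,0],"fingers":0},{"dp":[0,0,0],"turn":[0,0,0],"fingers":0.4},{"dp":[0,0,0],"turn":[0,0,0],"fingers":0.7},{"dp":[0,0,0],"turn":[0,0,0],"fingers":1},{"dp":[0,0,0],"turn":[0,0,0],"fingers":1}], force=60)

```text
clock: 4.95
eef_pos: [483.3, -55.9, 71.4]
tcp_rot: [3.141, -0.0, 0.775]
contact_force: [-0.7, -0.0, 0.0]
opening: 0.453
grasp_force: 0.0
```

Request:
play_rows(rows=[{"dp":[0,0,0],"turn":[0,0,0],"fingers":1},{"dp":[0,0,0],"turn":[0,0,0],"fingers":1},{"dp":[0,0,0],"turn":[0,0,0],"fingers":1},{"dp":[0,0,0],"turn":[0,0,0],"fingers":1},{"dp":[0,0,0],"turn":[0,0,0],"fingers":1}])

```text
clock: 5.37
eef_pos: [482.5, -55.3, 71.1]
tcp_rot: [-3.14, 0.0, 0.775]
contact_force: [-1.5, 5.2, 1.0]
opening: 0.151
grasp_force: 61.0
```

Request:
play_rows(rows=[{"dp":[0,0,0.05],"turn":[0,0,0],"fingers":1},{"dp":[0,0,0.05],"turn":[0,0,0],"fingers":1},{"dp":[0,0,0.05],"turn":[0,0,0],"fingers":1},{"dp":[0,0,0],"turn":[0,0,0],"fingers":1},{"dp":[0,0,0],"turn":[0,0,0],"fingers":1}])

```text
clock: 5.78
eef_pos: [481.5, -55.5, 65.2]
tcp_rot: [-3.139, 0.002, 0.775]
contact_force: [-7.0, 3.6, 9.4]
opening: 0.155
grasp_force: 62.2
```

Request:
play_rows(rows=[{"dp":[0,0,0.03],"turn":[0,0,0],"fingers":1},{"dp":[0,0,0],"turn":[0,0,0],"fingers":1},{"dp":[0,0,0],"turn":[0,0,0],"fingers":1}])

```text
clock: 6.03
eef_pos: [481.4, -55.5, 64.1]
tcp_rot: [-3.139, 0.002, 0.776]
contact_force: [-8.2, 2.9, 9.4]
opening: 0.152
grasp_force: 62.4
```

Request:
play_rows(rows=[{"dp":[0,0,0.03],"turn":[0,0,0],"fingers":1},{"dp":[0,0,0],"turn":[0,0,0],"fingers":1},{"dp":[0,0,0],"turn":[0,0,0],"fingers":1}])

```text
clock: 6.28
eef_pos: [481.2, -55.6, 63.2]
tcp_rot: [-3.139, 0.002, 0.776]
contact_force: [-9.9, 2.3, 15.5]
opening: 0.155
grasp_force: 63.3
```

Request:
play_rows(rows=[{"dp":[0,0,0.03],"turn":[0,0,0],"fingers":1},{"dp":[0,0,0],"turn":[0,0,0],"fingers":1},{"dp":[0,0,0],"turn":[0,0,0],"fingers":1}])

```text
clock: 6.53
eef_pos: [481.1, -55.6, 62.3]
tcp_rot: [-3.139, 0.002, 0.776]
contact_force: [-12.9, 3.2, 21.4]
opening: 0.151
grasp_force: 64.2
```

```bash
cat > bub.py <<'E'
from h import *
def bub(f=None):
    d=grab('top',f); im=d['pixels'].astype(int); R,G,B=im[...,0],im[...,1],im[...,2]
    m=np.zeros(R.shape,bool); sub=np.s_[145:220,240:275]
    m[sub]=((G>R*1.25)&(G>60)&(G>B*1.05))[sub]
    v,u=np.nonzero(m)
    P=np.array([onz(d,(a,b),62)[:2] for a,b in zip(u,v)])
    dr=np.array([np.cos(.2),np.sin(.2)])
    c=P.mean(0); dr=cv2.fitLine(P.astype(np.float32),2,0,.01,.01).ravel()[:2]; dr*=np.sign(dr[0])
    t=(P-c)@dr; lo,hi=t.min(),t.max()
    # white in between: sample profile along axis
    x=np.arange(lo,hi,.5); n=np.array([-dr[1],dr[0]]); prof=[]
    for q in x:
        val=[]
        for o in(-1.5,0,1.5):
            w=proj(d,np.r_[c+(dr*q+n*o),62]); val.append(cv2.getRectSubPix(im[...,0].astype(np.float32),(1,1),tuple(map(float,w)))[0,0])
        prof.append(np.mean(val))
    prof=np.array(prof); th=(prof.max()+np.median(prof))/2; b=x[prof>th]
    dark=x[(prof<np.median(prof)*.8)]
    mid=(lo+hi)/2
    print('len %.1f bubble %.1f (w %.1f) mid %.1f yaw %.3f'%(hi-lo,b.mean()-mid,np.ptp(b),mid,np.arctan2(dr[1],dr[0])),'dark',np.round(dark-mid,1)[:20])
E
python3 -c "
from bub import *
bub('press.png'); s=r.sense();print(s['contact_force'],s['wrist_torque'],s['eef_pos'],s['qpos'])
cv2.imwrite('pics/pc.png',cv2.resize(cv2.imread('pics/press.png')[140:250,230:340],(500,500),interpolation=2))"
```

```text
len 104.8 bubble 19.9 (w 14.5) mid 2.8 yaw 0.177 dark [-52.4 -51.9 -51.4 -14.4  50.6  51.1  51.6  52.1]
[-12.47729909   2.09548457  20.94814194] [0.57633419 1.23408665 0.19314045] [481.15062227 -55.56866101  62.35087892] [-1.18138594e-01  3.82839515e-01  2.05940109e+00  1.30845535e-04
  7.03130275e-01  6.76892723e-01]
```

View pics/pc.png

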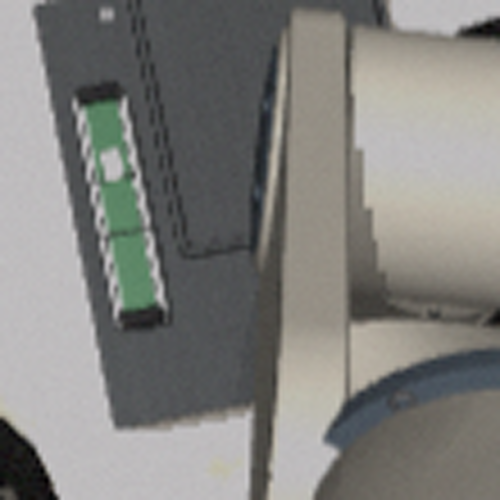

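The picture shows the bubble past the middle toward the hinge, at crop (112,164) with the vial's middle near (120,207), which measures +20 mm. The foot is on its seat at about 14 N. I now turn clockwise and ease up as the front rises.

Request:
play_rows(rows=[{"dp":[-0.02,-0.02,0],"turn":[0,0,0.4],"fingers":1},{"dp":[0,0,-0.008],"turn":[0,0,0.5],"fingers":1},{"dp":[0,0,-0.008],"turn":[0,0,0.5],"fingers":1},{"dp":[0,0,-0.008],"turn":[0,0,0.5],"fingers":1},{"dp":[0,0,-0.005],"turn":[0,0,0],"fingers":1}])

```text
clock: 7.0
eef_pos: [481.1, -55.3, 63.7]
tcp_rot: [-3.14, 0.001, 0.573]
contact_force: [-9.1, 5.1, 17.3]
opening: 0.148
grasp_force: 63.5
```

```bash
python3 -c "
from bub import *
bub(); s=r.sense();print(s['contact_force'],s['wrist_torque'],s['eef_pos'],s['tcp_rot'])"
```

```text
len 104.4 bubble 14.6 (w 14.5) mid 2.1 yaw 0.180 dark [-52.2 -51.7 -14.7  50.3  50.8  51.3  51.8]
[-8.98787493  4.34866483 17.61358135] [ 0.87011577  0.91582781 -0.13394232] [481.06988077 -55.32726319  63.69529722] [-3.13990875e+00  9.55613777e-04  5.75186217e-01]
```

Request:
play_rows(rows=[{"dp":[0,0,-0.008],"turn":[0,0,0.5],"fingers":1},{"dp":[0,0,-0.008],"turn":[0,0,0.5],"fingers":1},{"dp":[0,0,-0.008],"turn":[0,0,0.5],"fingers":1},{"dp":[0,0,-0.008],"turn":[0,0,0.5],"fingers":1},{"dp":[0,0,-0.008],"turn":[0,0,0.5],"fingers":1}])

```text
clock: 7.47
eef_pos: [481.0, -55.0, 65.1]
tcp_rot: [-3.14, 0.001, 0.312]
contact_force: [-7.2, 8.5, 15.7]
opening: 0.149
grasp_force: 63.3
```

```bash
python3 -c "
from bub import *
bub(); s=r.sense();print(s['contact_force'],s['wrist_torque'],s['eef_pos'],s['tcp_rot'])"
```

```text
len 104.8 bubble 9.1 (w 14.0) mid 1.3 yaw 0.180 dark [-52.4 -51.9 -51.4 -50.9  50.1  50.6  51.1  51.6  52.1]
[-6.4845195   8.0752934  15.91064029] [1.47217515 0.90143693 0.15392852] [481.0482666  -54.99930865  65.16343356] [-3.13973929e+00  1.38808970e-03  3.07888606e-01]
```

Request:
play_rows(rows=[{"dp":[0,-0.02,-0.006],"turn":[0,0,0.5],"fingers":1},{"dp":[0,0,-0.007],"turn":[0,0,0.5],"fingers":1},{"dp":[0,0,-0.007],"turn":[0,0,0.5],"fingers":1},{"dp":[0,0,-0.007],"turn":[0,0,0.5],"fingers":1},{"dp":[0,0,-0.007],"turn":[0,0,0.5],"fingers":1}])

```text
clock: 7.93
eef_pos: [481.2, -54.5, 66.5]
tcp_rot: [-3.141, 0.001, 0.05]
contact_force: [-4.5, 6.8, 14.4]
opening: 0.151
grasp_force: 63.1
```

Request:
play_rows(rows=[{"dp":[0,0,0],"turn":[0,0,0],"fingers":1},{"dp":[0,0,0],"turn":[0,0,0],"fingers":1},{"dp":[0,0,0],"turn":[0,0,0],"fingers":1},{"dp":[0,0,0],"turn":[0,0,0],"fingers":1},{"dp":[0,0,0],"turn":[0,0,0],"fingers":1}])

```text
clock: 8.35
eef_pos: [481.1, -54.5, 66.5]
tcp_rot: [-3.14, 0.001, 0.052]
contact_force: [-6.9, 6.1, 14.6]
opening: 0.154
grasp_force: 63.1
```

```bash
python3 -c "
from bub import *
bub(); s=r.sense();print(s['contact_force'],s['wrist_torque'],s['eef_pos'],s['tcp_rot'])"
```

```text
len 104.3 bubble 3.9 (w 15.0) mid 1.1 yaw 0.180 dark [-52.1 -51.6 -51.1 -50.6  50.4  50.9  51.4  51.9]
[-5.98591016  5.20561522 14.39794523] [ 1.0562371   0.88938991 -0.11708806] [481.1330804  -54.53789471  66.48345815] [-3.14045478e+00  1.27140445e-03  5.20165475e-02]
```

Request:
play_rows(rows=[{"dp":[0,0,-0.006],"turn":[0,0,0.5],"fingers":1},{"dp":[0,0,-0.006],"turn":[0,0,0.5],"fingers":1},{"dp":[0,0,-0.006],"turn":[0,0,0.5],"fingers":1},{"dp":[0,0,0],"turn":[0,0,0],"fingers":1},{"dp":[0,0,0],"turn":[0,0,0],"fingers":1}])

```text
clock: 8.82
eef_pos: [481.3, -54.3, 67.2]
tcp_rot: [-3.14, 0.001, -0.105]
contact_force: [-4.8, 7.9, 14.0]
opening: 0.15
grasp_force: 63.1
```

Request:
play_rows(rows=[{"dp":[0,0,0],"turn":[0,0,0],"fingers":1},{"dp":[0,0,0],"turn":[0,0,0],"fingers":1},{"dp":[0,0,0],"turn":[0,0,0],"fingers":1},{"dp":[0,0,0],"turn":[0,0,0],"fingers":1},{"dp":[0,0,0],"turn":[0,0,0],"fingers":1}])

```text
clock: 9.23
eef_pos: [481.3, -54.3, 67.2]
tcp_rot: [-3.14, 0.001, -0.105]
contact_force: [-6.2, 7.1, 14.1]
opening: 0.15
grasp_force: 63.1
```

```bash
python3 -c "
from bub import *
bub('end.png'); s=r.sense();print(s['contact_force'],s['wrist_torque'],s['eef_pos'],s['tcp_rot'])
cv2.imwrite('pics/ec.png',cv2.resize(cv2.imread('pics/end.png')[140:250,230:340],(500,500),interpolation=2))"
```

```text
len 104.0 bubble 1.0 (w 15.0) mid 0.7 yaw 0.178 dark [-52.  -51.5 -51.  -50.5  50.5  51.   51.5  52. ]
[-5.09904776  6.70372686 13.18458647] [ 1.26487153  0.89406337 -0.15310528] [481.22514716 -54.2985017   67.19080524] [-3.14035964e+00  1.35883185e-03 -1.05104945e-01]
```

View pics/ec.png

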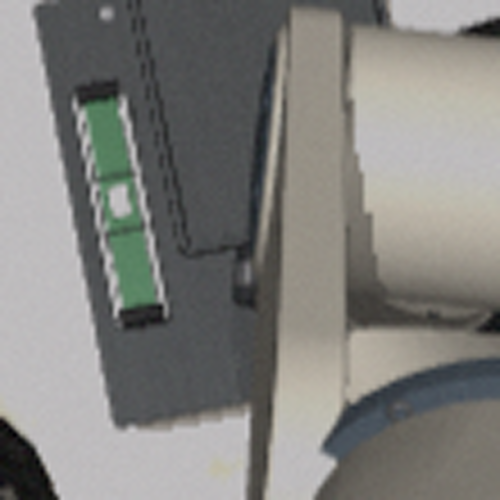

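The bubble, at crop (122,203), lies between the lines at about 180 and 230. I press slightly more and check the stiffness, to confirm the seat is still carrying load.

Request:
play_rows(rows=[{"dp":[0,0,0.012],"turn":[0,0,0.4],"fingers":1},{"dp":[0,0,0],"turn":[0,0,0.3],"fingers":1},{"dp":[0,0,0],"turn":[0,0,0],"fingers":1},{"dp":[0,0,0],"turn":[0,0,0],"fingers":1},{"dp":[0,0,0],"turn":[0,0,0],"fingers":1}])

```text
clock: 9.7
eef_pos: [481.2, -54.2, 67.0]
tcp_rot: [-3.14, 0.001, -0.178]
contact_force: [-6.7, 7.5, 18.4]
opening: 0.152
grasp_force: 63.7
```

Request:
play_rows(rows=[{"dp":[0,0,0],"turn":[0,0,0],"fingers":1},{"dp":[0,0,0],"turn":[0,0,0],"fingers":1},{"dp":[0,0,0],"turn":[0,0,0],"fingers":1},{"dp":[0,0,0],"turn":[0,0,0],"fingers":1},{"dp":[0,0,0],"turn":[0,0,0],"fingers":1}])

```text
clock: 10.12
eef_pos: [481.2, -54.2, 67.0]
tcp_rot: [-3.14, 0.001, -0.178]
contact_force: [-6.2, 7.9, 18.9]
opening: 0.152
grasp_force: 63.7
```

```bash
python3 -c "
from bub import *
bub(); s=r.sense();print(s['contact_force'],s['wrist_torque'],s['eef_pos'],s['tcp_rot'])"
```

```text
len 104.0 bubble 1.7 (w 14.5) mid 0.5 yaw 0.177 dark [-52.  -51.5 -51.   50.   50.5  51.   51.5  52. ]
[-6.27602005  7.93154829 18.6337958 ] [ 1.47613497  1.08666024 -0.02566781] [481.26085753 -54.19043099  67.01747973] [-3.14034799e+00  1.34603773e-03 -1.78245292e-01]
```

The force rose by 5 N for 0.2 mm down, so the seat is firm, and the bubble is at +1.7 mm. I'm handing in.

```bash
python3 -c "
from rig import r
print(r.sign_off())"
```

```text
the job is handed in; nothing more can be done
None
```

I handed the job in with the knob still gripped at about 64 N, the foot pressed on its seat (about 19 N of total downward push) and the bubble about 1.7 mm from the middle; no verdict came back.

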